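Snap the cover plate onto the control box

ROBOT

A 6-joint arm with a two-finger parallel gripper is mounted at the origin on a cart in front of the work surface, level with it; the furniture and walls round the work are solid. World frame = base frame: x ahead of the robot, y to its left, z up, the work surface at z = 0. Lengths are in mm, angles in rad, forces in N, time in s.
With the tool pointing down it reaches from about 350 to 975 mm from the base axis. Payload 7.1 kg.
Tool frame: the origin (TCP) lies midway between the tips of the shut fingers; the grasp point (between the pads) lies 19 mm behind it; z points along the fingers, y is the line along which they close (so a half turn about z gives the same grasp; the last joint's range is limited). The gripper opens to 88 mm and grips with 3 to 60 N. Pads are 20 mm wide; open, the fingers measure 115 mm over their backs; the gripper's body (75 mm by 178 mm) begins 61 mm behind the grasp point.
Start: joints at [-0.019, 0.423, 1.63, -0, 1.089, -0.019], TCP at [624.984, 0.026, 222.675] pointing down, gripper open.
Joint ranges: [-3, 3], [-0.9, 2.11], [0.09, 2.58], [-1.31, 4.45], [0.11, 2.69], [-2.54, 2.54]. Speed limits (rad/s): [2.39, 2.39, 3.01, 3.14, 3.14, 3.14].

INTERFACE

Orientations are given as a rotation vector (axis times angle).
In Python, from workcell import ctrl gives the robot as it stands. The module is installed in compiled form; this text tells all that it offers.
- The arm moves only by the tool servo_tool, never from a script. Its argument "increments" is a list of rows, each a list of 7 numbers: the shift along the world's x, y, z in cm, then the turn, a rotation vector about the world's x, y, z in degrees, then the opening, from -1 (shut) to 1 (fully open). A call has 1 to 20 rows; each row is the pose to reach, as a shift and turn from the pose commanded when the call began; what a row does not reach only later rows make up. A row lasts 1/12 s, in which the tool goes at most 41.7 mm and 7.16 degrees, less where a joint would pass 70% of its speed; a pose out of reach is approached as far as the arm can. A call with a gripper value outside its range is refused whole. The fingers move at their own pace and stop on an object; the grip force is fixed at half the most. Time passes only in rows, so rows that repeat a pose let the fingers close. It gives the time, the measured TCP pose, the force, the opening and the grip force at its end, in the units of the state.
- ctrl.get_obs(): the state, without advancing time (a new reading comes with each control period).
- ctrl.get_image(name): name is "scene" or "side" or "wrist"; returns a dict with "image" (400x640x3 uint8, red, green, blue), "fx", "fy", "cx", "cy" (pixels), "extrinsics" (4x4, takes a point from camera to world coordinates); the wrist camera has in their place "tool_from_camera" (4x4, takes a point from camera to tool coordinates, whose origin is the TCP and whose axes are the flange's). Camera axes: x right, y up, looking along -z (the intrinsics and any distortion apply to the point x, -y, -z); pixel columns grow to the right and rows downward; lengths in mm; the calibration is good to about 2 mm. A picture is of the moment at which its call begins: read the wrist's pose just before it. There is no depth.
- ctrl.close_job(): hands the job in; it is judged then, once.
The state is a dict: "t": time; "qpos": joint angles; "qvel": joint speeds; "joint_torque": joint torques, N m; "ee_pos": TCP position; "orientation": TCP orientation; "ft_force": force on the tool from outside, world axes, zero at the start; "moment": the same for the moment, N m; "width": finger opening in mm; "grasp_force": force on a finger pad.
Only numpy, scipy, OpenCV 4.12 (cv2) and the standard library are available. Lean on these libraries where they do the work, as an engineer would, in place of code of your own. Each camera call takes 0.05 s, during which the arm holds its last target. There are 200 camera calls.

TASK

Close the control box: pick up the orange cover plate that has a hole at each of its four corners, set it over the four white snap posts of the box base, and press it down evenly until all four posts have clicked through and it lies flush on their shoulders. Leave the other cover plate, the one with only two holes, where it lies.

Things in the scene. Friction and masses are not known exactly. Their poses are not given: they have to be found in the camera images.
- box_base: Control-box base, fixed to the bench: dark steel plate 150 (x) x 120 (y) x 5 mm with a green circuit board and four white snap posts at x = +-44, y = +-29 mm. Origin: centre of its underside, on the bench; z up. Each post is 33 mm thick up to a flat shoulder 20 mm above the bench; on it a 22 mm thick pin that from 34 mm above the bench tapers to a 3 mm tip 54 mm above the bench.
- seat (a point): Middle of the four shoulders, 20 mm above the bench: where the finished plate's underside centre lies. A yellow spring barb on each pin's outer x side sticks out 4.5 mm, 8 mm above the shoulder. A loosely laid plate stops on the barbs about 16 mm above the shoulders; 10 to 16 N pressed on its middle takes it past all four barbs, which then spring out above it.
- cover_four: The plate to fit: orange, 130 (x) x 100 (y) x 5 mm, 0.12 kg, loose, flat on a plywood board 25 mm above the bench. Four 24 mm through holes at x = +-44, y = +-29 mm (either way round fits). Origin: centre of its underside, z up. In its middle a ribbed black grip block 44 (x) x 30 (y) mm, top 37 mm above the plate's underside: grip it across the 30 mm (y), press on its top.
- cover_two: A cover plate for another box, on the same plywood board, to be left alone: same orange, size, grip block and origin, but with only two 24 mm holes, at x = +-44, y = 0 mm.

How it is judged:
By the outcome, as a careful person would: the job done as asked, in the order asked, and still so for the second after the job is handed in, with the robot touching nothing.
It also fails if it takes over 51 s, if anything falls off the work surface, if the arm or the gripper's body presses on something with over 40 N, if the wrist force passes 120 N, or if a joint passes its speed limit or range.

## Working session

There is one attempt and no reset: what is moved stays moved. The work goes in short steps, Python scripts to look and compute and a tool call to move; the robot and the scene stay as the last step left them, time stands still between calls to the robot, and variables do not carry over. Pictures are saved under pics/ and viewed, at most 10 in all, crops included, and the job is handed in when it is done.

Besides the shell and the picture viewer there is one more tool, called after ">>>" by a JSON object that holds its "fn" and its "kwargs", one argument or row to a line. servo_tool: Moves the arm, as the interface text tells. Its arguments: {"type":"object","properties":{"increments":{"type":"array","items":{"type":"array","items":{"type":"number"}}}},"required":["increments"]}

```bash
mkdir -p pics; cat > h.py <<'E'
import numpy as np, cv2
from scipy.spatial.transform import Rotation as R
from workcell import ctrl
def grab(name, save=None):
    o=ctrl.get_obs(); d=ctrl.get_image(name)
    if name=="wrist":
        T=np.eye(4); T[:3,:3]=R.from_rotvec(o["orientation"]).as_matrix(); T[:3,3]=o["ee_pos"]
        d["E"]=T@np.array(d["tool_from_camera"])
    else: d["E"]=np.array(d["extrinsics"])
    if save: cv2.imwrite(f"pics/{save}.png", d["image"][:,:,::-1])
    return d
def cast(d,u,v,z):
    r=d["E"][:3,:3]@np.array([(u-d["cx"])/d["fx"],-(v-d["cy"])/d["fy"],-1.])
    c=d["E"][:3,3]; return c+r*(z-c[2])/r[2]
def proj(d,p):
    q=np.linalg.inv(d["E"])@np.append(p,1.)
    return d["cx"]+d["fx"]*q[0]/-q[2], d["cy"]-d["fy"]*q[1]/-q[2]
E
python3 - <<'E'
from h import *
for n in("scene","side","wrist"):
    d=grab(n,n+"0"); print(n,[k for k in d],d["fx"],d["E"][:3,3].round())
a=[cv2.imread(f"pics/{n}0.png") for n in("scene","side","wrist")]
print(ctrl.get_obs())
E
```

```text
scene ['image', 'fx', 'fy', 'cx', 'cy', 'extrinsics', 'E'] 459.01252043827594 [124. 733. 496.]
side ['image', 'fx', 'fy', 'cx', 'cy', 'extrinsics', 'E'] 446.47394214410843 [232. 830. 468.]
wrist ['image', 'fx', 'fy', 'cx', 'cy', 'tool_from_camera', 'E'] 321.0687633540305 [625.  73. 385.]
{'t': 0.15, 'qpos': array([-1.90021150e-02,  4.23658739e-01,  1.63047707e+00,  1.14358794e-05,
        1.08863163e+00, -1.89862665e-02]), 'qvel': array([-0.00133216, -0.00324363, -0.00074863, -0.00064694, -0.0005308 ,
       -0.00134614]), 'joint_torque': array([ 9.52650989e-04, -5.44981134e+01, -2.73919362e+01,  6.45430083e-02,
        2.04369903e-02, -3.19723256e-05]), 'ee_pos': array([6.24575645e+02, 3.55997409e-02, 2.22099069e+02]), 'orientation': array([-2.22086137e+00, -2.22081438e+00,  1.26803207e-03]), 'ft_force': array([0.27870871, 0.6407954 , 0.14946926]), 'moment': array([ 0.02683778, -0.00293166, -0.03860093]), 'grasp_force': 0.0, 'width': 87.91328938153892}
```

View pics/scene0.png

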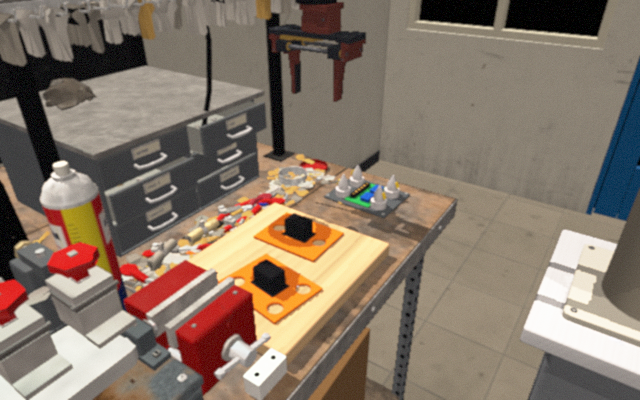

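View pics/wrist0.png

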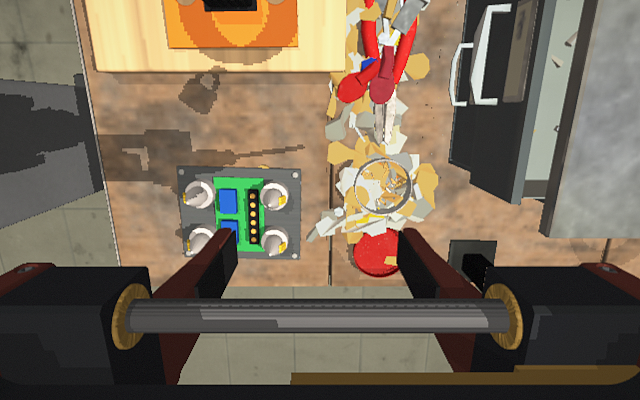

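The scene view shows two orange plates on the board: blocks near (300,228) and (268,275), with the base at (365,190). The wrist view shows the base posts around (200,195), (273,195), (200,240), (273,242), and the nearer plate's edge around (232,47). Next I'll work out rough positions from these.

```bash
python3 - <<'E'
from h import *
s=grab("scene"); w=grab("wrist")
for p in [(300,228),(268,275)]: print("scene block z45",cast(s,*p,45).round())
for p in [(165,47),(298,47)]: print("wrist plate edge",cast(w,*p,30).round())
for p in [(180,165),(300,165),(300,260),(180,260)]: print("base",cast(w,*p,5).round())
E
```

```text
scene block z45 [534. 183.  45.]
scene block z45 [497. 317.  45.]
wrist plate edge [471. 133.  30.]
wrist plate edge [606. 133.  30.]
base [461.   7.   5.]
base [605.   7.   5.]
base [ 603. -118.    5.]
base [ 447. -118.    5.]
```

```bash
python3 - <<'E'
import cv2
a=cv2.imread("pics/scene0.png")[190:340,200:440]
cv2.imwrite("pics/scene0c.png",cv2.resize(a,None,fx=3.3,fy=3.3,interpolation=cv2.INTER_CUBIC))
E
```

```text
(no output)
```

View pics/scene0c.png

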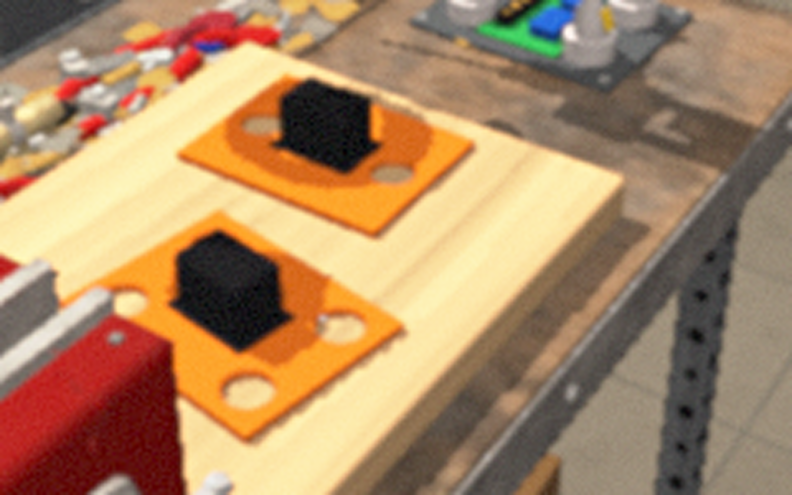

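The four-hole plate is the one at about (497,317), next to the vise; the two-hole plate lies nearer the base at about (534,183). I'll move above the target and turn the tool so that it closes along y.

>>> {"fn": "servo_tool", "kwargs": {
  "increments": [
    [-6,25,2,0,0,90,1],
    [-6,25,2,0,0,90,1],
    [-6,25,2,0,0,90,1],
    [-6,25,2,0,0,90,1],
    [-6,25,2,0,0,90,1],
    [-6,25,2,0,0,90,1],
    [-6,25,2,0,0,90,1],
    [-6,25,2,0,0,90,1],
    [-6,25,2,0,0,90,1],
    [-6,25,2,0,0,90,1],
    [-6,25,2,0,0,90,1],
    [-6,25,2,0,0,90,1],
    [-6,25,2,0,0,90,1],
    [-6,25,2,0,0,90,1],
    [-6,25,2,0,0,90,1],
    [-6,25,2,0,0,90,1],
    [-6,25,2,0,0,90,1]
  ]
}}

```text
t: 1.67
ee_pos: [565.0, 250.0, 242.6]
orientation: [-0.003, -3.142, 0.0]
ft_force: [0.1, -0.5, 0.2]
width: 87.7
grasp_force: 0.0
```

```bash
python3 - <<'E'
from h import *
d=grab("wrist","wrist1"); print(d["E"].round(3))
m=cv2.inRange(cv2.cvtColor(d["image"],cv2.COLOR_RGB2HSV),(8,170,90),(19,255,255))
cs,h=cv2.findContours(m,cv2.RETR_CCOMP,cv2.CHAIN_APPROX_NONE)
for c,hh in zip(cs,h[0]):
    A=cv2.contourArea(c)
    if A<150: continue
    P=np.array([cast(d,*p[0],30)[:2] for p in c],np.float32)
    print("hole" if hh[3]>=0 else "outer",A,cv2.boundingRect(c),cv2.minAreaRect(P),cv2.moments(P)["m00"])
E
```

```text
[[ 2.00000e-03 -9.63000e-01 -2.69000e-01  4.91906e+02]
 [ 1.00000e+00  2.00000e-03  1.00000e-03  2.50108e+02]
 [-0.00000e+00 -2.69000e-01  9.63000e-01  4.05988e+02]
 [ 0.00000e+00  0.00000e+00  0.00000e+00  1.00000e+00]]
outer 9443.5 (211, 91, 93, 113) ((539.614013671875, 182.64907836914062), (130.1151580810547, 100.46041870117188), 0.5115872621536255) 12793.11383752944
hole 317.0 (251, 176, 22, 21) ((583.28125, 183.3167724609375), (24.594985961914062, 23.914039611816406), 43.02055358886719) 473.18761761300266
hole 1552.0 (239, 127, 38, 48) ((540.8121337890625, 180.87539672851562), (54.85218048095703, 41.506690979003906), 0.5980492830276489) 2114.4624977977946
hole 384.5 (246, 99, 23, 24) ((495.69970703125, 182.76998901367188), (24.548189163208008, 25.085477828979492), 42.18071365356445) 475.0979813192971
outer 10413.5 (326, 41, 111, 132) ((494.8569030761719, 320.1904602050781), (100.39331817626953, 130.04225158691406), 81.1131362915039) 12776.643901522271
hole 346.0 (385, 141, 22, 23) ((542.666748046875, 341.5333557128906), (23.969327926635742, 24.061872482299805), 46.436222076416016) 473.40229201875627
hole 361.5 (336, 134, 22, 22) ((533.8310546875, 284.5952453613281), (24.62029266357422, 24.24974822998047), 89.87478637695312) 485.29680348560214
hole 1707.5 (359, 83, 45, 54) ((495.49652099609375, 322.41473388671875), (41.89146041870117, 53.41834259033203), 81.19890594482422) 2105.6168759386055
hole 413.0 (402, 61, 23, 25) ((456.0263671875, 355.1929626464844), (24.47336196899414, 23.82833480834961), 48.45006561279297) 466.2611928200349
hole 429.5 (350, 52, 23, 26) ((446.9647521972656, 298.13189697265625), (24.251108169555664, 24.468111038208008), 44.19307327270508) 475.2747656479478
```

View pics/wrist1.png

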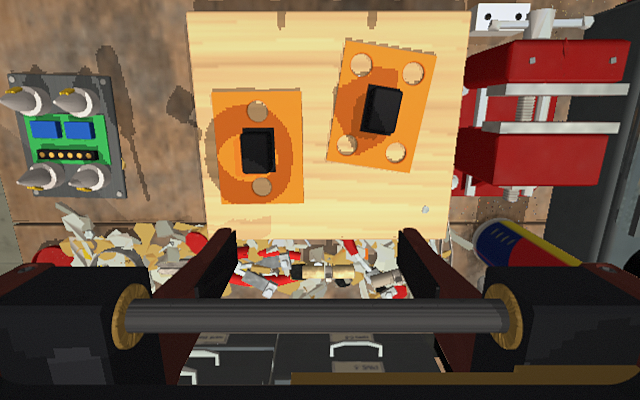

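The wrist view shows the four-hole plate with holes at (361,64), (413,73), (347,145), (396,152); all sizes match. Its centre comes out at (494.9,319.9) with yaw −8.9°. The base is at the far left, so I'll look at it from above before picking, because the held plate would block the view later.

>>> {"fn": "servo_tool", "kwargs": {
  "increments": [
    [-5,-30.5,-5,0,0,0,1],
    [-5,-30.5,-5,0,0,0,1],
    [-5,-30.5,-5,0,0,0,1],
    [-5,-30.5,-5,0,0,0,1],
    [-5,-30.5,-5,0,0,0,1],
    [-5,-30.5,-5,0,0,0,1],
    [-5,-30.5,-5,0,0,0,1],
    [-5,-30.5,-5,0,0,0,1],
    [-5,-30.5,-5,0,0,0,1],
    [-5,-30.5,-5,0,0,0,1],
    [-5,-30.5,-5,0,0,0,1],
    [-5,-30.5,-5,0,0,0,1]
  ]
}}

```text
t: 2.72
ee_pos: [515.5, -53.9, 193.0]
orientation: [-0.002, 3.141, 0.0]
ft_force: [-0.5, 1.0, -0.4]
width: 87.8
grasp_force: 0.0
```

```bash
python3 - <<'E'
from h import *
d=grab("wrist","wrist2"); print(d["E"][:3,3].round(1),ctrl.get_obs()["qpos"].round(2))
hsv=cv2.cvtColor(d["image"],cv2.COLOR_RGB2HSV)
# near-neutral bright = posts ; green board ; yellow barbs
for nm,lo,hi,z,am in [("white",(0,0,125),(179,50,255),20,300),("green",(55,120,60),(85,255,255),6,800),("yellow",(20,120,100),(32,255,255),30,8),("steel",(90,5,40),(125,90,120),5,3000)]:
    m=cv2.inRange(hsv,lo,hi); cs,_=cv2.findContours(m,cv2.RETR_EXTERNAL,cv2.CHAIN_APPROX_NONE)
    for c in cs:
        if cv2.contourArea(c)<am: continue
        b=cv2.boundingRect(c); p=np.array([cast(d,*q[0],z)[:2] for q in c],np.float32)
        ctr,sz,a=cv2.minAreaRect(p)
        if abs(ctr[1]+55)<90 and 430<ctr[0]<630: print(nm,b,np.round(ctr,1),np.round(sz,1),round(a,1))
E
```

```text
[442.3 -54.  356.3] [-0.13  0.31  1.89  0.    0.95 -1.7 ]
white (285, 254, 37, 45) [628.5 -67. ] [60.  32.1] 18.7
white (326, 215, 30, 29) [574.  -27.3] [33.5 32.6] 0.5
white (274, 214, 30, 28) [572.2 -85.6] [32.2 32.6] 0.0
white (329, 134, 32, 33) [485.8 -25. ] [33.4 32.5] 2.1
white (273, 133, 33, 32) [484.5 -83.2] [32.8 32.8] 44.8
green (273, 160, 87, 55) [529.6 -55.2] [96.3 60.7] 88.4
yellow (337, 243, 9, 3) [587.5 -27.2] [2.4 8.9] 0.0
yellow (283, 242, 10, 3) [586.3 -86.1] [2.4 9.9] 0.0
yellow (366, 207, 4, 12) [551.1   0.6] [ 2.7 12.4] 87.5
yellow (328, 204, 5, 4) [543.4 -39.6] [3.1 3.9] 46.6
yellow (318, 204, 5, 4) [543.2 -50.5] [3.3 4.3] 0.0
yellow (308, 204, 5, 4) [543.2 -61.1] [3.3 4.3] 0.0
yellow (298, 203, 4, 4) [542.1 -72.3] [3.2 3.4] 89.3
yellow (342, 137, 10, 9) [475.3 -24. ] [8.  9.2] 0.0
yellow (282, 135, 11, 9) [473.3 -83.9] [ 7.9 10.2] 0.0
```

View pics/wrist2.png

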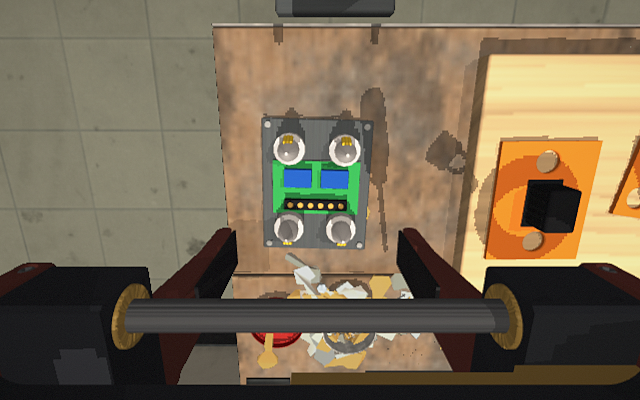

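The base view shows four post shoulders at about (289,149), (345,150), (289,228), (341,229). Their spacing is 88 × 58 mm, as specified, so the seat is at (529.1,−55.3) with yaw −1.5°. Before descending, I'll check how high the vise stands against the gripper body.

```bash
python3 - <<'E'
from h import *
import cv2
a=cv2.imread("pics/wrist1.png")[20:220,430:640]; b=cv2.imread("pics/scene0.png")[225:385,120:288]
a=cv2.resize(a,None,fx=2.8,fy=2.8)[:,:,:]; b=cv2.resize(b,(int(168*1.25),int(160*3.5*0)+560)) if 0 else cv2.resize(b,None,fx=1.25*1,fy=1.25)
c=np.zeros((560,800,3),np.uint8); c[:,:588]=a; c[:200,590:800]=b
cv2.imwrite("pics/vise.png",c)
E
```

```text
(no output)
```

View pics/vise.png

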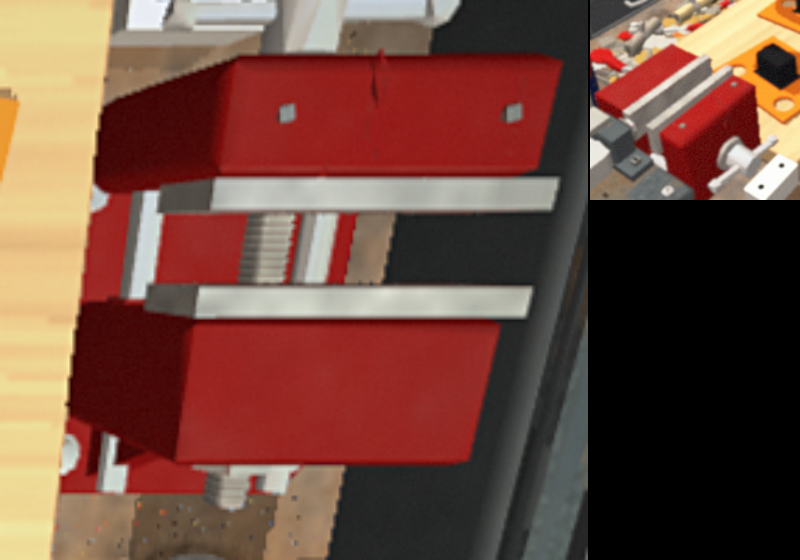

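The crop shows the vise jaw strip's near end at wrist1 (505,84), which matches scene (234,281).

```bash
python3 - <<'E'
from h import *
s=grab("scene"); w=grab("wrist")
E=np.array([[2e-3,-.963,-.269,491.906],[1,2e-3,1e-3,250.108],[0,-.269,.963,405.988],[0,0,0,1]]); w["E"]=E
for a,b in [((505,84),(234,281)),((514,81),(252,294))]:
    z=np.linspace(0,250,251)
    D=[np.linalg.norm(cast(w,*a,k)-cast(s,*b,k)) for k in z]; k=z[int(np.argmin(D))]
    print(k,min(D),cast(w,*a,k).round(),cast(s,*b,k).round())
E
```

```text
111.0 1.9715127362187006 [473. 414. 111.] [471. 412. 111.]
101.0 30.881185274291234 [470. 427. 101.] [444. 410. 101.]
```

The vise top is at z≈111 and its near face at y≈413, so I'll grip high (TCP z 38) to keep the gripper body above it.

>>> {"fn": "servo_tool", "kwargs": {
  "increments": [
    [-2,37.5,-4,0,0,-8.9,1],
    [-2,37.5,-4,0,0,-8.9,1],
    [-2,37.5,-4,0,0,-8.9,1],
    [-2,37.5,-4,0,0,-8.9,1],
    [-2,37.5,-4,0,0,-8.9,1],
    [-2,37.5,-4,0,0,-8.9,1],
    [-2,37.5,-4,0,0,-8.9,1],
    [-2,37.5,-4,0,0,-8.9,1],
    [-2,37.5,-4,0,0,-8.9,1],
    [-2,37.5,-4,0,0,-8.9,1],
    [-2,37.5,-6,0,0,-8.9,1],
    [-2,37.5,-8,0,0,-8.9,1],
    [-2,37.5,-10,0,0,-8.9,1],
    [-2,37.5,-12,0,0,-8.9,1],
    [-2,37.5,-13.5,0,0,-8.9,1],
    [-2,37.5,-14.7,0,0,-8.9,1],
    [-2,37.5,-15.4,0,0,-8.9,1],
    [-2,37.5,-15.4,0,0,-8.9,1],
    [-2,37.5,-15.4,0,0,-8.9,1]
  ]
}}

```text
t: 4.45
ee_pos: [495.1, 320.1, 38.8]
orientation: [-0.243, -3.132, 0.0]
ft_force: [1.1, 0.4, 0.3]
width: 88.1
grasp_force: 0.0
```

>>> {"fn": "servo_tool", "kwargs": {
  "increments": [
    [0,0,0,0,0,0,-1],
    [0,0,0,0,0,0,-1],
    [0,0,0,0,0,0,-1],
    [0,0,0,0,0,0,-1],
    [0,0,0,0,0,0,-1],
    [0,0,0,0,0,0,-1],
    [0,0,0,0,0,0,-1],
    [0,0,0,0,0,0,-1],
    [0,0,0,0,0,0,-1],
    [0,0,0,0,0,0,-1],
    [0,0,0,0,0,0,-1],
    [0,0,0,0,0,0,-1]
  ]
}}

```text
t: 5.45
ee_pos: [495.0, 320.1, 38.7]
orientation: [0.244, 3.132, 0.0]
ft_force: [0.4, -0.2, 0.3]
width: 29.7
grasp_force: 30.0
```

Gripped at 29.7 mm. Lifting, then carrying the plate to above the base.

>>> {"fn": "servo_tool", "kwargs": {
  "increments": [
    [0,0,1.5,0,0,0,-1],
    [0,0,3.5,0,0,0,-1],
    [0,0,6,0,0,0,-1],
    [0,0,8,0,0,0,-1],
    [0.3,-3,9,0,0,0.7,-1],
    [0.6,-6,9,0,0,1.4,-1],
    [0.9,-9,9,0,0,2.1,-1],
    [1.2,-12,9,0,0,2.8,-1],
    [1.5,-15,9,0,0,3.5,-1],
    [1.8,-18,9,0,0,4.2,-1],
    [2.1,-21,9,0,0,4.9,-1],
    [2.4,-24,9,0,0,5.6,-1],
    [2.7,-27,9,0,0,6.3,-1],
    [2.9,-30,9,0,0,6.8,-1],
    [3.1,-33,9,0,0,7.2,-1],
    [3.3,-35.5,9,0,0,7.4,-1],
    [3.4,-37.2,9,0,0,7.4,-1],
    [3.4,-37.5,9,0,0,7.4,-1],
    [3.4,-37.5,9,0,0,7.4,-1],
    [3.4,-37.5,9,0,0,7.4,-1]
  ]
}}

```text
t: 7.12
ee_pos: [528.7, -54.6, 128.5]
orientation: [-0.042, -3.141, -0.0]
ft_force: [-0.1, -0.1, -1.5]
width: 30.2
grasp_force: 30.0
```

```bash
python3 - <<'E'
from h import *
d=grab("wrist","wrist3"); o=ctrl.get_obs(); print(o["ee_pos"].round(2),o["orientation"].round(3),o["ft_force"].round(1),o["moment"].round(2),o["width"])
zt=o["ee_pos"][2]-13.7+5
m=cv2.inRange(cv2.cvtColor(d["image"],cv2.COLOR_RGB2HSV),(8,170,90),(19,255,255))
cs,h=cv2.findContours(m,cv2.RETR_CCOMP,cv2.CHAIN_APPROX_NONE)
for c,hh in zip(cs,h[0]):
    A=cv2.contourArea(c)
    if A<150: continue
    P=np.array([cast(d,*p[0],zt)[:2] for p in c],np.float32); r=cv2.minAreaRect(P)
    print("hole" if hh[3]>=0 else "outer",A,cv2.boundingRect(c),np.round(r[0],1),np.round(r[1],1),round(r[2],1))
s=grab("scene"); s2=grab("side")
b=np.hstack([s["image"][110:230,290:450],s2["image"][:0] if 0 else s["image"][110:230,290:450]])
c=[proj(s2,(529,-55,60))]; print(c)
u,v=map(int,c[0]); y0=max(v-75,0); x0=max(u-100,0); a=s2["image"][y0:y0+150,x0:x0+200]
c=np.zeros((590,790,3),np.uint8)
w=d["image"][:260,180:460]; w=cv2.resize(w,(392,364)); c[:364,:392]=w
q=cv2.resize(a,(390,int(390*a.shape[0]/a.shape[1]))); c[:q.shape[0],398:398+390]=q
q=cv2.resize(s["image"][110:230,290:450],(290,218)); c[368:368+218,:290]=q
cv2.imwrite("pics/v3.png",c[:,:,::-1])
E
```

```text
[528.7  -54.19 128.53] [-0.041 -3.141 -0.   ] [-0.  -0.2 -1.2] [ 0.09 -0.03  0.03] 29.857388851098232
outer 184.5 (274, 333, 86, 4) [593.9 -56.6] [53.7  2.2] 88.4
outer 10769.0 (525, 123, 115, 151) [511.4 101.5] [86.6 67.8] 0.6
hole 453.5 (572, 237, 27, 25) [539.4 101.2] [14.2 15.4] 47.7
hole 597.0 (591, 135, 29, 31) [482.  100.7] [14.5 14.8] 50.0
outer 19705.0 (221, 123, 192, 144) [504.8 -54.2] [100.9  82.6] 88.4
hole 1521.5 (348, 140, 45, 45) [485.1 -24.7] [23.9 23.9] 88.4
hole 1526.5 (242, 140, 45, 45) [483.6 -81.9] [23.7 24.2] 84.9
[(np.float64(354.95055084410205), np.float64(160.761594476256))]
```

View pics/v3.png

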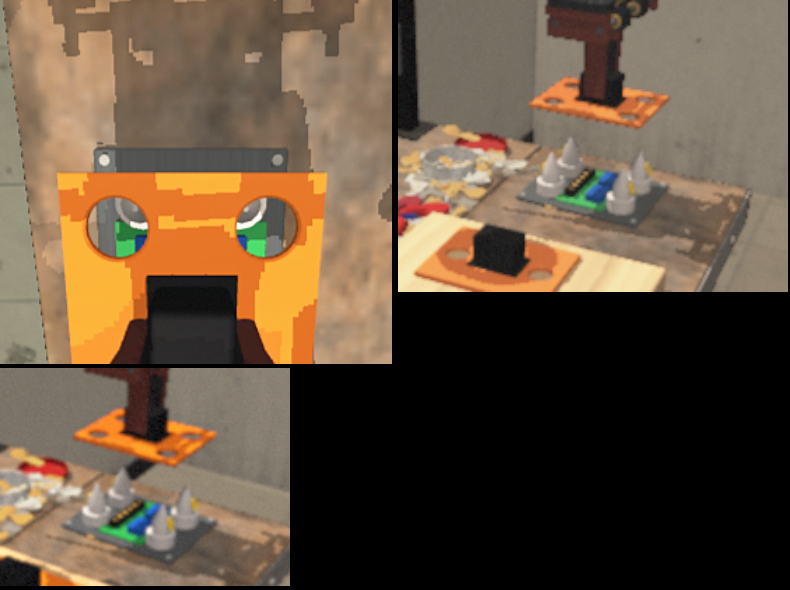

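The plate is held level above the base. The holes at wrist (370,162) and (264,162) are within about 0.8 mm of the posts. I'll apply a small correction and lower it onto the tapers, watching the forces.

>>> {"fn": "servo_tool", "kwargs": {
  "increments": [
    [0.05,-0.04,-1.5,0,0,0,-1],
    [0.05,-0.04,-3,0,0,0,-1],
    [0.05,-0.04,-4,0,0,0,-1],
    [0.05,-0.04,-4.8,0,0,0,-1],
    [0.05,-0.04,-5.5,0,0,0,-1],
    [0.05,-0.04,-6,0,0,0,-1],
    [0.05,-0.04,-6.4,0,0,0,-1],
    [0.05,-0.04,-6.7,0,0,0,-1],
    [0.05,-0.04,-7,0,0,0,-1],
    [0.05,-0.04,-7,0,0,0,-1],
    [0.05,-0.04,-7,0,0,0,-1],
    [0.05,-0.04,-7,0,0,0,-1]
  ]
}}

```text
t: 8.27
ee_pos: [529.7, -55.4, 59.0]
orientation: [0.041, 3.141, -0.0]
ft_force: [-0.1, 1.2, -1.1]
width: 29.6
grasp_force: 30.0
```

>>> {"fn": "servo_tool", "kwargs": {
  "increments": [
    [0,0,-0.2,0,0,0,-1],
    [0,0,-0.4,0,0,0,-1],
    [0,0,-0.5,0,0,0,-1],
    [0,0,-0.6,0,0,0,-1],
    [0,0,-0.7,0,0,0,-1],
    [0,0,-0.8,0,0,0,-1],
    [0,0,-0.8,0,0,0,-1]
  ]
}}

```text
t: 8.85
ee_pos: [529.3, -55.4, 50.4]
orientation: [-0.041, -3.141, -0.0]
ft_force: [-0.0, -0.1, -0.5]
width: 29.8
grasp_force: 30.0
```

>>> {"fn": "servo_tool", "kwargs": {
  "increments": [
    [0,0,-0.1,0,0,0,-1],
    [0,0,-0.2,0,0,0,-1],
    [0,0,-0.3,0,0,0,-1],
    [0,0,-0.4,0,0,0,-1],
    [0,0,-0.5,0,0,0,-1],
    [0,0,-0.5,0,0,0,-1]
  ]
}}

```text
t: 9.35
ee_pos: [529.9, -55.4, 46.1]
orientation: [0.041, 3.14, -0.0]
ft_force: [-0.7, 0.6, 2.9]
width: 30.0
grasp_force: 30.0
```

>>> {"fn": "servo_tool", "kwargs": {
  "increments": [
    [0,0,-0.1,0,0,0,-1],
    [0,0,-0.2,0,0,0,-1],
    [0,0,-0.3,0,0,0,-1],
    [0,0,-0.4,0,0,0,-1],
    [0,0,-0.4,0,0,0,-1]
  ]
}}

```text
t: 9.77
ee_pos: [529.9, -55.5, 42.3]
orientation: [0.041, 3.14, -0.0]
ft_force: [-0.9, -1.0, 7.0]
width: 30.0
grasp_force: 30.0
```

>>> {"fn": "servo_tool", "kwargs": {
  "increments": [
    [0,0,-0.1,0,0,0,-1],
    [0,0,-0.2,0,0,0,-1],
    [0,0,-0.3,0,0,0,-1],
    [0,0,-0.4,0,0,0,-1],
    [0,0,-0.4,0,0,0,-1]
  ]
}}

```text
t: 10.18
ee_pos: [529.2, -55.4, 37.2]
orientation: [-0.041, -3.141, -0.0]
ft_force: [-0.0, -0.6, -3.4]
width: 30.0
grasp_force: 30.0
```

The force rose to 7 N and then dropped, which suggests the barbs are passed. Lowering the rest of the way to the shoulders.

>>> {"fn": "servo_tool", "kwargs": {
  "increments": [
    [0,0,-0.1,0,0,0,-1],
    [0,0,-0.2,0,0,0,-1],
    [0,0,-0.3,0,0,0,-1],
    [0,0,-0.4,0,0,0,-1],
    [0,0,-0.4,0,0,0,-1],
    [0,0,-0.4,0,0,0,-1]
  ]
}}

```text
t: 10.68
ee_pos: [529.6, -55.4, 33.6]
orientation: [0.041, 3.141, -0.0]
ft_force: [-0.7, -0.0, -0.6]
width: 29.8
grasp_force: 30.0
```

>>> {"fn": "servo_tool", "kwargs": {
  "increments": [
    [0,0,-0.1,0,0,0,-1],
    [0,0,-0.15,0,0,0,-1],
    [0,0,-0.2,0,0,0,-1],
    [0,0,-0.2,0,0,0,-1]
  ]
}}

```text
t: 11.02
ee_pos: [529.6, -55.4, 33.6]
orientation: [0.041, 3.141, -0.0]
ft_force: [-7.8, 1.1, 23.4]
width: 29.8
grasp_force: 30.0
```

Firm stop at z 33.6 with 23 N, so the plate is on the shoulders. Releasing and backing off to look.

>>> {"fn": "servo_tool", "kwargs": {
  "increments": [
    [0,0,0.2,0,0,0,-1],
    [0,0,0.2,0,0,0,0.2],
    [0,0,0.2,0,0,0,0.2],
    [0,0,0.2,0,0,0,0.2],
    [0,0,0.2,0,0,0,0.2],
    [0,0,0.2,0,0,0,0.2],
    [0,0,0.2,0,0,0,0.2],
    [0,0,0.2,0,0,0,0.2],
    [0,0,2,0,0,0,0.2],
    [0,0,5,0,0,0,0.2],
    [0,0,9,0,0,0,0.2],
    [0,0,13,0,0,0,0.2],
    [0,0,16,0,0,0,0.2],
    [0,0,16,0,0,0,0.2],
    [0,0,16,0,0,0,0.2]
  ]
}}

```text
t: 12.27
ee_pos: [530.6, -55.5, 193.5]
orientation: [0.041, 3.137, -0.001]
ft_force: [-0.3, -0.2, -0.9]
width: 52.5
grasp_force: 0.0
```

```bash
python3 - <<'E'
from h import *
d=grab("wrist","wrist4"); s=grab("scene"); s2=grab("side")
o=ctrl.get_obs(); print(o["ee_pos"].round(1),o["ft_force"].round(1),o["t"])
m=cv2.inRange(cv2.cvtColor(d["image"],cv2.COLOR_RGB2HSV),(8,170,90),(19,255,255))
cs,_=cv2.findContours(m,cv2.RETR_EXTERNAL,cv2.CHAIN_APPROX_NONE)
for c in cs:
    if cv2.contourArea(c)<2000: continue
    for z in (25,30): 
        r=cv2.minAreaRect(np.array([cast(d,*p[0],z)[:2] for p in c],np.float32)); print(z,np.round(r[0],1),np.round(r[1],2),round(r[2],1))
c=np.zeros((590,790,3),np.uint8)
w=cv2.resize(d["image"][80:300,220:420],(392,431)); c[:431,:392]=w
for i,k in enumerate((s2,s)):
    u,v=map(int,proj(k,(529,-55,30))); a=k["image"][max(v-50,0):v+50,u-66:u+66]; q=cv2.resize(a,(390,290)); c[i*295:i*295+290,398:788]=q
cv2.imwrite("pics/v4.png",c[:,:,::-1])
E
```

```text
[528.4 -55.2 190.2] [ 0.1 -0.4  0.4] 12.4167
25 [541.2 185.9] [132.29 104.37] 0.5
30 [540.  182.2] [130.29 102.8 ] 0.5
25 [530.  -55.6] [100.36 130.2 ] 88.5
30 [528.8 -55.6] [ 98.84 128.24] 88.5
```

View pics/v4.png

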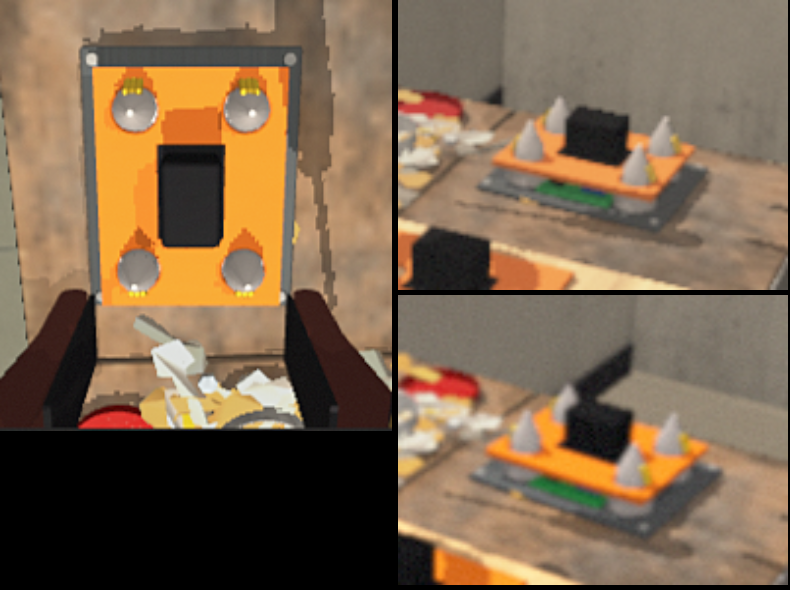

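All four pins stand through the holes with their yellow barbs showing above the plate. Its outline measures 130 × 100 mm when cast onto a plane at z=25, so it lies flush. The two-hole plate has not moved.

```bash
python3 -c "
from workcell import ctrl
print(ctrl.close_job())"
```

```text
the job is handed in; nothing more can be done
None
```

The four-hole cover is pressed flush onto the base with all four posts clicked through, the two-hole plate was left alone, and I handed the job in at about 12.4 s.

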